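# Close the flatbed scanner and start the scan

### The arm

A 6-joint arm with a two-finger parallel gripper is mounted at the origin on the work surface. World frame = base frame: x ahead of the robot, y to its left, z up, the work surface at z = 0. Lengths are in m, angles in degrees, forces in N, time in s.
With the tool pointing down it reaches from about 0.35 to 0.875 m from the base axis. Payload 4.2 kg.
Tool frame: the origin (TCP) lies at the very end of the fingers, on their centre line; the grasp point (between the pads) lies 19 mm behind it; z points along the fingers, y is the line along which they close (so a half turn about z gives the same grasp; the last joint's range is limited). The gripper opens to 87 mm and grips with 3 to 60 N. Pads are 19 mm wide; open, the fingers measure 117 mm over their backs; the gripper's body (75 mm by 190 mm) begins 51 mm behind the grasp point.
Start: joints at [-57.376, 22.042, 0.453, 0, -68.411, -14.817], TCP at [0.191, -0.595, 0.223] pointing down, gripper open.
Joint ranges: [-179.83, 179.83], [-69.29, 118.12], [-61.27, 80.66], [-181.25, 117.63], [-171.15, -9.14], [-177.46, 177.46]. Speed limits (degrees/s): [159.86, 159.86, 180, 180, 180, 180].

### API

Orientations are given as a 3x3 rotation matrix whose columns are the frame's x, y, z axes.
In Python, from station import monitor, cams, ticket gives the robot as it stands.
- The arm moves only by the tool drive_tool, never from a script. Its argument "moves" is a list of rows, each an object with "delta_pos": the shift along the tool's x, y, z in mm, a list of three; "turn": the turn about the tool's z in rad; "claw": the opening, from 0 (shut) to 1 (fully open). A call has 1 to 12 rows; each row shifts and turns the commanded pose from where the row before left it, along the tool's axes as they then stand; what a row does not reach is not made up. A row lasts 1/8 s, in which the tool goes at most 62.5 mm and 10.7 degrees, less where a joint would pass 70% of its speed; a pose out of reach is approached as far as the arm can. A call is refused whole if a number of a shift passes 62.5 or a number of a turn 0.188, either way. A call with a gripper value outside its range is refused whole. The fingers move at their own pace and stop on an object; the grip force is fixed at half the most. Time passes only in rows, so rows that do not move let the fingers close. It gives the time, the measured TCP pose, the force, the opening and the grip force at its end, in the units of the state.
- monitor.sense(): the state, without advancing time (a new reading comes with each control period).
- cams.capture(name): name is "scene" or "top"; returns a dict with "color" (400x640x3 uint8, red, green, blue), "range_z" (400x640 float32, m along the optical axis (not along the pixel's ray), 0 where there is no reading), "vertical_fov" (degrees; the focal length in pixels is half the picture's height over the tangent of half this angle, whatever the lens; pixels are square), "cx", "cy" (the principal point, pixels), "extrinsics" (4x4, takes a point from camera to world coordinates). Camera axes: x right, y down, z forward; pixel columns grow to the right and rows downward; lengths in m; the calibration is good to about 2 mm. A picture is of the moment at which its call begins.
- ticket.finish_job(): hands the job in; it is judged then, once.
The state is a dict: "time_s": time; "joints": joint angles; "joint_velocities": joint speeds; "effort": joint torques, N m; "tcp_pos": TCP position; "ee_rot": TCP orientation; "wrist_force": force on the tool from outside, world axes, zero at the start; "moment": the same for the moment, N m; "gripper_width": opening from 0.0 (shut) to 1.0 (fully open); "gripper_force": force on a finger pad.
Only numpy, scipy, OpenCV 4.12 (cv2) and the standard library are available. Lean on these libraries where they do the work, as an engineer would, in place of code of your own. Each camera call takes 0.05 s, during which the arm holds its last target. There are 200 camera calls.

### The job

Set the small flatbed scanner going with closed fingertips only, gripping and lifting nothing: push its raised lid down until fully shut, without slamming it, and push the carriage-lock knob on its front strip all the way to the left, its unlocked end. Only then press the large round start button fully down and let it come back up. Leave the small round cancel button, the booklet on the glass and everything else on the desk alone.

Things in the scene. Friction and masses are not known exactly. Their poses are not given: they have to be found in the camera images.
- scanner: Off-white flatbed scanner, fixed, 280 mm wide (y); origin on the desk below it. Its +x points away from the robot, +y left, z up; turned up to 0.3 rad. Case x -140 to +130 mm. Front strip x -140 to -70 mm, flat, 50 mm above the desk; on it at x -105 mm: lock knob (y +35 to +75), start button (y -55), cancel button (y -110). Behind it the glass, 50 mm above the desk, with an 8 mm rim.
- lid_hinge (a point): Middle of the lid's hinge line, fixed on the scanner at x +120 mm, y 0, 58 mm above the desk; the hinge line runs along the scanner's y. It is at the lower face of the lid at its far edge.
- lid (a joint): Lid angle, rad: 0 shut (flat), grows as the free edge nearest the robot rises; starts 0.55 to 1.05, stop at 1.5. Flat plate 190 mm from hinge to free edge, 280 wide, 18 thick, 0.3 kg; shut, its top is 76 mm above the desk. A stiff hinge (0.5 N m) holds it where it is left; 2 to 6 N near the free edge moves it. Raised, its upper (outer) face looks up and away from the robot.
- lid_edge (a point): Middle of the upper edge of the lid's free end (the corner line between its upper face and its front face); moves with the lid.
- lock_knob (a point): Centre of the carriage-lock knob, a grey ribbed block 22 mm (x) by 14 mm (y) by 16 mm high that stands on the front strip; 58 mm above the desk.
- lock (a joint): Travel of the lock knob in m towards the scanner's +y: starts between 0 and 0.010 (locked), 0.040 is the unlocked end stop; it has friction of about 1.5 N and stays where it is left.
- start_top (a point): Middle of the top of the start button: the large grey round button, 28 mm across, top 8 mm above the strip (58 mm above the desk) when up.
- start (a joint): Downward travel of the start button in m: 0 up, 0.005 fully down; sprung, about 1.5 N to begin and 5 N fully down; comes back up by itself.
- cancel_top (a point): Middle of the top of the cancel button: the small grey round button, 15 mm across, same height; not to be pressed.
- cancel (a joint): Downward travel of the cancel button in m: 0 up, 0.005 fully down.
- booklet: Thin dark booklet 88 x 125 x 4 mm, loose on the glass under the lid; origin under its middle. The shut lid does not touch it. Leave it alone.
- stapler: Black stapler 130 x 34 x 55 mm standing left of the scanner; origin under its middle. Leave it alone.
- stamp: Wooden-handled stamp, 38 mm across, 66 mm high, standing right of the scanner; origin under its middle. Leave it alone.
- glue: White glue stick, 28 mm across, 90 mm high, standing right of the scanner; origin under its middle. Leave it alone.
- calculator: Black calculator 130 x 75 x 15 mm lying in front of the scanner, on the robot's side; origin under its middle. Leave it alone.
- mug: White mug 80 mm across, 95 mm high, far right; origin under its middle. Leave it alone.
- penpot: Dark pen pot 72 mm across, 100 mm high, pens to about 150 mm, far left; origin under its middle. Leave it alone.
- tape: Grey tape dispenser 140 x 50 mm, 82 mm high, far left; origin under its middle. Leave it alone.

How it is judged (in metres and radians):
On the way, in this order (a step that is already met when the one before it is completed fails the run):
1. lid fully shut and carriage lock at its unlocked end (value of joint lid below 0.04 rad and value of joint lock above 0.035 m), for 0.1 s.
2. start button pressed fully down with the lid shut and the lock open (all of step 1 and value of joint start above 0.004 m), for 0.05 s.
At the end, for the whole second after the job is handed in: Lid within 0.04 rad of shut, lock knob within 5 mm of its unlocked end, both buttons up again (within 1 mm), the booklet and all bystanders within 20 mm of where they stood (all of step 1 and value of joint each of start, cancel below 0.001 m and distance of each of booklet, stapler, stamp, glue, calculator, mug, penpot, tape from where it was at the start of the episode below 0.02 m); the robot touches nothing.
It fails at once if start pressed (over 2.5 mm) before the lid is shut and the lock is open (value of joint start above 0.0025 m and (value of joint lid above 0.06 rad or value of joint lock below 0.033 m)).
It fails at once if cancel button pressed (over 2.5 mm) (value of joint cancel above 0.0025 m).
It fails at once if lid raised well beyond where it stood (over 1.25 rad) (value of joint lid above 1.25 rad).
It fails at once if lid slammed (faster than 3 rad/s) (velocity of joint lid below -3 rad/s).
It fails at once if booklet or a bystander moved or lifted by more than 20 mm (distance of any of booklet, stapler, stamp, glue, calculator, mug, penpot, tape from where it was at the start of the episode above 0.02 m).
It also fails if it takes over 48 s, if anything falls off the work surface, if the arm or the gripper's body presses on something with over 40 N, if the wrist force passes 120 N, or if a joint passes its speed limit or range.

## Working session

There is one attempt and no reset: what is moved stays moved. The work goes in short steps, Python scripts to look and compute and a tool call to move; the robot and the scene stay as the last step left them, time stands still between calls to the robot, and variables do not carry over. Pictures are saved under pics/ and viewed, at most 10 in all, crops included, and the job is handed in when it is done.

Besides the shell and the picture viewer there is one more tool, called after "Call:" by a JSON object that holds its "api" and its "payload", one argument or row to a line. drive_tool: Moves the arm, as the interface text tells. Its arguments: {"type":"object","properties":{"moves":{"type":"array","items":{"type":"object","properties":{"delta_pos":{"type":"array","items":{"type":"number"}},"turn":{"type":"number"},"claw":{"type":"number"}}}}},"required":["moves"]}

```bash
mkdir -p pics
cat > h.py <<'E'
from station import monitor, cams, ticket
import numpy as np, cv2
def cap(n,f=None):
    d=cams.capture(n)
    if f: cv2.imwrite('pics/'+f,d['color'][:,:,::-1])
    np.savez('last_'+n+'.npz',**d)
    return d
def pts(d):
    h,w=d['range_z'].shape; f=h/2/np.tan(np.radians(float(d['vertical_fov']))/2)
    v,u=np.mgrid[:h,:w]; z=d['range_z']
    P=np.stack([(u-d['cx'])/f*z,(v-d['cy'])/f*z,z],-1)
    E=d['extrinsics']; return P@E[:3,:3].T+E[:3,3]
E
python3 - <<'E'
from h import *
s=monitor.sense(); print(s['time_s'],s['tcp_pos'],s['ee_rot'],s['wrist_force'])
for n in('scene','top'):
    d=cap(n,n+'0.png'); print(n,d['extrinsics'].round(3),d['vertical_fov'])
E
```

```text
0.0 [ 0.19099123 -0.59447229  0.22147526] [[-9.52147425e-01 -3.05638288e-01 -7.19552419e-04]
 [-3.05639127e-01  9.52145303e-01  2.01155273e-03]
 [ 7.03109238e-05  2.13521812e-03 -9.99997718e-01]] [ 0.17181076 -0.63282156 -0.48624179]
scene [[ 0.483  0.735 -0.476  1.152]
 [ 0.876 -0.398  0.274 -0.344]
 [ 0.012 -0.549 -0.836  1.109]
 [ 0.     0.     0.     1.   ]] 50.205825243395765
top [[ 8.100e-02 -9.770e-01  2.000e-01  3.580e-01]
 [-9.970e-01 -8.000e-02  1.000e-02 -1.000e-03]
 [ 6.000e-03 -2.000e-01 -9.800e-01  1.091e+00]
 [ 0.000e+00  0.000e+00  0.000e+00  1.000e+00]] 53.85434626168893
```

View pics/top0.png

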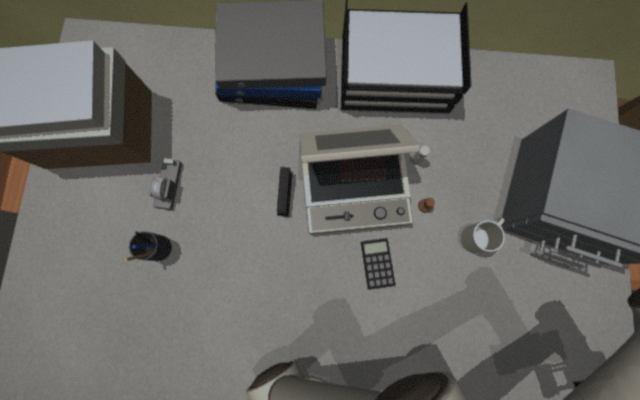

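View pics/scene0.png

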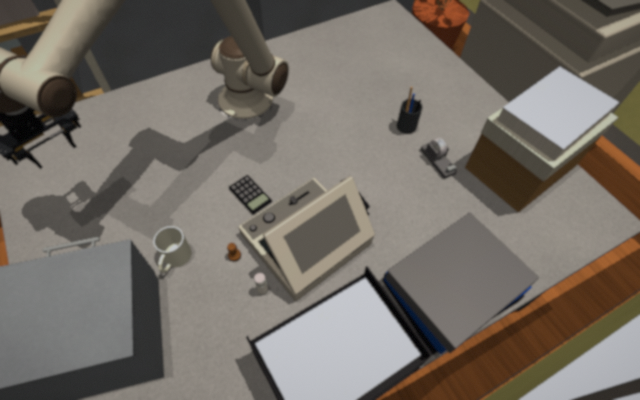

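The top view shows the scanner at pixels (303-412, 128-232), with the knob near (347,216), the start button at (380,213), the cancel button at (401,211), and the raised lid's front edge at row ~155. The scene view shows the outer face of the lid.

Run:
```python
from h import *
d=dict(np.load('last_top.npz')); P=pts(d)
for n,(u,v) in dict(knob=(347,216),start=(380,213),cancel=(401,211)).items(): print(n,P[v-1:v+2,u-1:u+2].reshape(-1,3).mean(0).round(4))
# front strip: points near z=.05 in the region
m=np.zeros(P.shape[:2],bool); m[185:240,295:420]=1
m&=(P[...,2]>.042)&(P[...,2]<.063)
r=cv2.minAreaRect((P[m][:,:2]*1000).astype(np.float32)); print(r, cv2.boxPoints(r).round(0).tolist())
c=d['color'][115:245,290:440,::-1]; cv2.imwrite('pics/crop.png',cv2.resize(c,None,fx=5,fy=4.6,interpolation=cv2.INTER_CUBIC))
# lid outer face in scene cam
s=dict(np.load('last_scene.npz')); Q=pts(s)
cor=[(349,180),(374,240),(297,292),(265,238)]
for u,v in [(320,215),(345,190),(365,235),(300,280),(275,240),(320,232)]: print((u,v),Q[v,u].round(4))
A=np.array([Q[v,u] for v in range(195,275,3) for u in range(275,365,3) if cv2.pointPolygonTest(np.array([(345,190),(365,237),(300,282),(274,242)],np.int32),(u,v),False)>0])
c0=A.mean(0); n=np.linalg.svd(A-c0)[2][2]; n*=np.sign(n[2]); print('plane',c0.round(4),n.round(4),'angle',np.arccos(n[2]), 'yaw',np.arctan2(n[1],n[0]))
```

```text
knob [ 0.5157 -0.0641  0.0666]
start [ 0.5321 -0.1514  0.0584]
cancel [ 0.5419 -0.2067  0.0591]
((553.0374755859375, -92.82460021972656), (128.8750762939453, 280.2578430175781), 9.851364135742188) [[466.0, 34.0], [514.0, -242.0], [640.0, -220.0], [593.0, 56.0]]
(320, 215) [ 0.6705 -0.0607  0.1916]
(345, 190) [0.6414 0.029  0.2035]
(365, 235) [0.7289 0.0493 0.0851]
(300, 280) [ 0.7626 -0.168   0.0914]
(275, 240) [ 0.6837 -0.1918  0.1979]
(320, 232) [ 0.6956 -0.074   0.1551]
plane [ 0.7077 -0.0752  0.1512] [-0.9439 -0.2129  0.2525] angle 1.3155818973366356 yaw -2.919778605231171
```

View pics/crop.png

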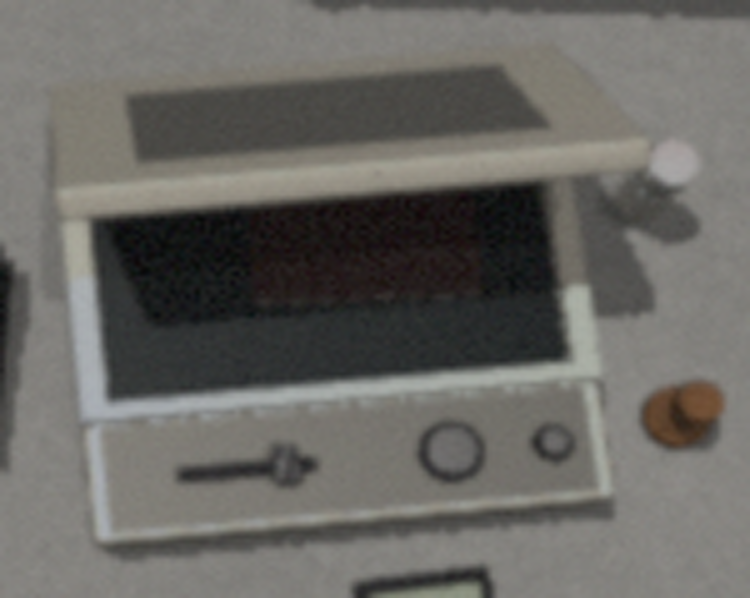

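Call:
{"api": "drive_tool", "payload": {
  "moves": [
    {"delta_pos": [0,0,-60],"turn": 0.139,"claw": 0},
    {"delta_pos": [0,0,-30],"turn": 0,"claw": 0},
    {"delta_pos": [-47,36,0],"turn": 0,"claw": 0},
    {"delta_pos": [-47,36,0],"turn": 0,"claw": 0},
    {"delta_pos": [-47,36,0],"turn": 0,"claw": 0},
    {"delta_pos": [-47,36,0],"turn": 0,"claw": 0},
    {"delta_pos": [-47,36,0],"turn": 0,"claw": 0},
    {"delta_pos": [-47,36,0],"turn": 0,"claw": 0},
    {"delta_pos": [-47,36,0],"turn": 0,"claw": 0},
    {"delta_pos": [-47,36,0],"turn": 0,"claw": 0},
    {"delta_pos": [-47,36,0],"turn": 0,"claw": 0},
    {"delta_pos": [-47,36,0],"turn": 0,"claw": 0}
  ]
}}

```text
time_s: 1.6
tcp_pos: [0.5935, -0.1583, 0.3122]
ee_rot: [[-0.985, -0.171, -0.001], [-0.171, 0.985, 0.0], [0.001, 0.0, -1.0]]
wrist_force: [0.1, -0.0, 1.5]
gripper_width: 0.005
gripper_force: 0.0
```

Call:
{"api": "drive_tool", "payload": {
  "moves": [
    {"delta_pos": [-50,36,0],"turn": 0,"claw": 0},
    {"delta_pos": [-50,36,0],"turn": 0,"claw": 0},
    {"delta_pos": [0,0,0],"turn": 0,"claw": 0},
    {"delta_pos": [0,0,0],"turn": 0,"claw": 0}
  ]
}}

```text
time_s: 2.1
tcp_pos: [0.6787, -0.0718, 0.3117]
ee_rot: [[-0.985, -0.171, -0.002], [-0.171, 0.985, -0.0], [0.002, -0.0, -1.0]]
wrist_force: [-0.4, -0.6, 0.7]
gripper_width: 0.003
gripper_force: 0.0
```

```bash
cat >> h.py <<'E'
O=np.array([.628,-.080,0]); a=.172; R=np.array([[np.cos(a),-np.sin(a),0],[np.sin(a),np.cos(a),0],[0,0,1]])
def S(p): return ((np.asarray(p)-O)@R*1000).round(1)
def st():
    s=monitor.sense(); print(s['time_s'],'S',S(s['tcp_pos']),'toolx in S',(R.T@s['ee_rot'])[:,0].round(3),'F',np.round(R.T@s['wrist_force'],1),s['gripper_width'])
E
python3 - <<'E'
from h import *
st()
s=dict(np.load('last_scene.npz')); Q=S(pts(s).reshape(-1,3)).reshape(400,640,3)
m=np.zeros((400,640),np.uint8); cv2.fillConvexPoly(m,np.array([(345,190),(362,235),(300,278),(276,242)],np.int32),1)
A=Q[m>0]; A=A[A[:,2]>80]
print(len(A)); k=np.polyfit(A[:,0],A[:,2],1); print('slope',k,'ang',np.arctan(-k[0]),'resid',np.std(A[:,2]-np.polyval(k,A[:,0])), A.min(0),A.max(0))
E
```

```text
2.1 S [ 51.4  -0.6 311.7] toolx in S [-1.    -0.     0.002] F [-0.5 -0.5  0.7] 0.0029250055952786615
3734
slope [ 0.83650103 88.48003913] ang -0.6966048256992938 resid 67.08093419407817 [  31.4 -349.8   85.7] [ 470.8  106.6 1109.3]
```

Call:
{"api": "drive_tool", "payload": {
  "moves": [
    {"delta_pos": [0,0,50],"turn": 0,"claw": 0},
    {"delta_pos": [0,0,40],"turn": 0,"claw": 0},
    {"delta_pos": [0,0,20],"turn": 0,"claw": 0},
    {"delta_pos": [0,0,6],"turn": 0,"claw": 0},
    {"delta_pos": [0,0,4],"turn": 0,"claw": 0},
    {"delta_pos": [0,0,3],"turn": 0,"claw": 0},
    {"delta_pos": [7,0,5],"turn": 0,"claw": 0},
    {"delta_pos": [7,0,5],"turn": 0,"claw": 0},
    {"delta_pos": [8,0,7],"turn": 0,"claw": 0},
    {"delta_pos": [8,0,8],"turn": 0,"claw": 0}
  ]
}}

```text
time_s: 3.35
tcp_pos: [0.6485, -0.0772, 0.1643]
ee_rot: [[-0.985, -0.171, -0.0], [-0.171, 0.985, -0.0], [0.0, -0.0, -1.0]]
wrist_force: [-0.1, -0.6, 2.5]
gripper_width: 0.005
gripper_force: 1.2
```

Run:
```python
from h import *
st(); cap('scene','s1.png')
```

```text
3.35 S [ 20.7  -0.8 164.3] toolx in S [-1.  0.  0.] F [-0.2 -0.6  2.5] 0.005074313045220206
```

View pics/s1.png

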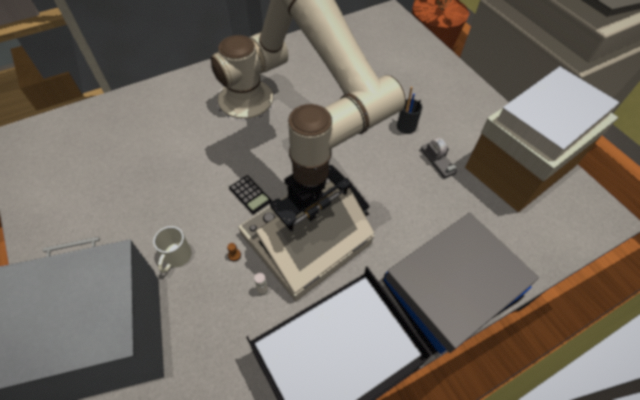

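The fingertips at about (305,225) are resting on the lid's outer face, and the lid is partly lowered. I'll continue along the arc.

Call:
{"api": "drive_tool", "payload": {
  "moves": [
    {"delta_pos": [7,0,8],"turn": 0,"claw": 0},
    {"delta_pos": [7,0,9],"turn": 0,"claw": 0},
    {"delta_pos": [6,0,10],"turn": 0,"claw": 0},
    {"delta_pos": [5,0,10],"turn": 0,"claw": 0},
    {"delta_pos": [5,0,10],"turn": 0,"claw": 0},
    {"delta_pos": [4,0,11],"turn": 0,"claw": 0},
    {"delta_pos": [2,0,8],"turn": 0,"claw": 0},
    {"delta_pos": [2,0,7],"turn": 0,"claw": 0},
    {"delta_pos": [1,0,8],"turn": 0,"claw": 0},
    {"delta_pos": [1,0,6],"turn": 0,"claw": 0},
    {"delta_pos": [0,0,3],"turn": 0,"claw": 0}
  ]
}}

```text
time_s: 4.78
tcp_pos: [0.6098, -0.084, 0.0763]
ee_rot: [[-0.985, -0.172, -0.001], [-0.172, 0.985, -0.001], [0.001, -0.001, -1.0]]
wrist_force: [-7.4, 2.3, 21.2]
gripper_width: 0.004
gripper_force: 10.3
```

```bash
python3 -c "
from h import *
st()"
```

```text
4.775 S [-18.6  -0.8  76.3] toolx in S [-1.    -0.001  0.001] F [-6.9  3.5 21.2] 0.0036192611332728987
```

Call:
{"api": "drive_tool", "payload": {
  "moves": [
    {"delta_pos": [0,0,-20],"turn": 0,"claw": 0},
    {"delta_pos": [0,0,-40],"turn": 0,"claw": 0},
    {"delta_pos": [43,0,0],"turn": 0,"claw": 0},
    {"delta_pos": [43,0,0],"turn": 0,"claw": 0},
    {"delta_pos": [0,0,0],"turn": 0,"claw": 0},
    {"delta_pos": [0,0,40],"turn": 0,"claw": 0},
    {"delta_pos": [0,0,25],"turn": 0,"claw": 0},
    {"delta_pos": [0,0,5],"turn": 0,"claw": 0},
    {"delta_pos": [0,0,0],"turn": 0,"claw": 0}
  ]
}}

```text
time_s: 5.9
tcp_pos: [0.5262, -0.0985, 0.0647]
ee_rot: [[-0.985, -0.171, 0.001], [-0.171, 0.985, -0.0], [-0.001, -0.0, -1.0]]
wrist_force: [0.1, 0.5, -0.1]
gripper_width: 0.003
gripper_force: 0.0
```

Run:
```python
from h import *
st(); d=cap('scene'); Q=S(pts(d).reshape(-1,3)).reshape(400,640,3)
m=(abs(Q[...,0]-20)<60)&(abs(Q[...,1])<110)&(Q[...,2]>60)&(Q[...,2]<100)
A=Q[m]; print(len(A),np.median(A[:,2]),np.polyfit(A[:,0],A[:,2],1))
cv2.imwrite('pics/c2.png',cv2.resize(d['color'][150:310,210:400,::-1],None,fx=3.6,fy=3.6,interpolation=cv2.INTER_CUBIC))
```

```text
5.9 S [-103.4   -0.8   64.7] toolx in S [-1.    -0.    -0.001] F [ 0.2  0.5 -0.1] 0.002728571027241341
3046 75.0 [-1.81687225e-04  7.50226356e+01]
```

View pics/c2.png

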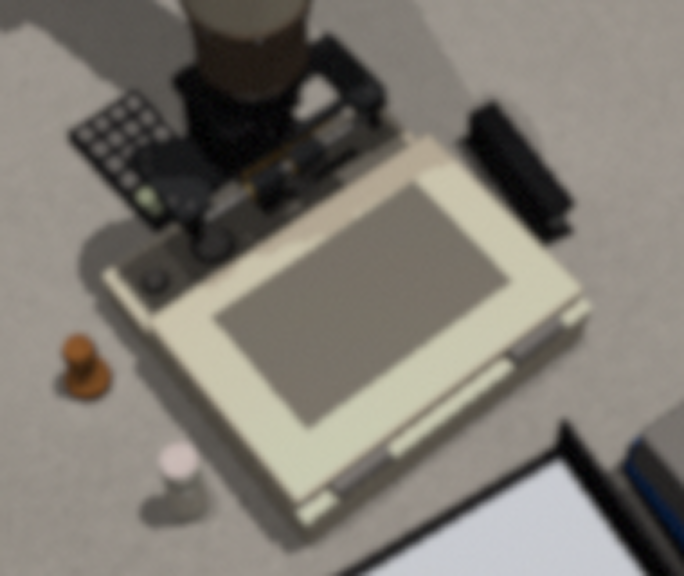

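The lid lies flat (slope 0, top at 75 mm). The closed fingertips are over the strip at crop pixel (270,190), just right of the knob at (310,155). Next I lower the tool and push left.

Call:
{"api": "drive_tool", "payload": {
  "moves": [
    {"delta_pos": [0,0,5],"turn": 0,"claw": 0},
    {"delta_pos": [0,0,3],"turn": 0,"claw": 0},
    {"delta_pos": [0,0,0],"turn": 0,"claw": 0},
    {"delta_pos": [0,7,0],"turn": 0,"claw": 0},
    {"delta_pos": [0,7,0],"turn": 0,"claw": 0},
    {"delta_pos": [0,7,0],"turn": 0,"claw": 0},
    {"delta_pos": [0,6,0],"turn": 0,"claw": 0},
    {"delta_pos": [0,6,0],"turn": 0,"claw": 0},
    {"delta_pos": [0,6,0],"turn": 0,"claw": 0},
    {"delta_pos": [0,6,0],"turn": 0,"claw": 0}
  ]
}}

```text
time_s: 7.2
tcp_pos: [0.5173, -0.054, 0.0566]
ee_rot: [[-0.985, -0.171, -0.0], [-0.171, 0.985, -0.0], [0.0, -0.0, -1.0]]
wrist_force: [-0.4, -2.1, 0.0]
gripper_width: 0.004
gripper_force: 0.8
```

Call:
{"api": "drive_tool", "payload": {
  "moves": [
    {"delta_pos": [0,4,0],"turn": 0,"claw": 0},
    {"delta_pos": [0,3,0],"turn": 0,"claw": 0},
    {"delta_pos": [0,2,0],"turn": 0,"claw": 0},
    {"delta_pos": [0,0,0],"turn": 0,"claw": 0}
  ]
}}

```text
time_s: 7.7
tcp_pos: [0.516, -0.0451, 0.0565]
ee_rot: [[-0.985, -0.171, 0.0], [-0.171, 0.985, 0.0], [-0.0, 0.0, -1.0]]
wrist_force: [0.9, -0.3, 0.3]
gripper_width: 0.006
gripper_force: 0.0
```

```bash
python3 -c "
from h import *
st()"
```

```text
7.7 S [-104.3   53.5   56.5] toolx in S [-1.  0. -0.] F [ 0.9 -0.5  0.3] 0.00638550081394697
```

Call:
{"api": "drive_tool", "payload": {
  "moves": [
    {"delta_pos": [0,3,0],"turn": 0,"claw": 0},
    {"delta_pos": [0,2,0],"turn": 0,"claw": 0},
    {"delta_pos": [0,2,0],"turn": 0,"claw": 0}
  ]
}}

```text
time_s: 8.07
tcp_pos: [0.515, -0.0392, 0.0565]
ee_rot: [[-0.985, -0.172, 0.0], [-0.172, 0.985, -0.001], [0.0, -0.001, -1.0]]
wrist_force: [3.0, -11.7, -3.7]
gripper_width: 0.007
gripper_force: 6.1
```

```bash
python3 -c "
from h import *
st()"
```

```text
8.075 S [-104.4   59.5   56.5] toolx in S [-1.    -0.001  0.   ] F [  0.9 -12.1  -3.7] 0.00744221940893234
```

Call:
{"api": "drive_tool", "payload": {
  "moves": [
    {"delta_pos": [0,-8,0],"turn": 0,"claw": 0},
    {"delta_pos": [0,0,-50],"turn": 0,"claw": 0},
    {"delta_pos": [0,-54,0],"turn": 0,"claw": 0},
    {"delta_pos": [0,-54,0],"turn": 0,"claw": 0},
    {"delta_pos": [0,0,0],"turn": 0,"claw": 0},
    {"delta_pos": [0,0,0],"turn": 0,"claw": 0}
  ]
}}

```text
time_s: 8.82
tcp_pos: [0.5343, -0.1529, 0.1063]
ee_rot: [[-0.985, -0.17, -0.0], [-0.17, 0.985, 0.001], [0.0, 0.001, -1.0]]
wrist_force: [-0.5, -0.1, 0.2]
gripper_width: 0.004
gripper_force: 0.0
```

Run:
```python
from h import *
st()
for n in('top','scene'):
    d=cap(n); Q=S(pts(d).reshape(-1,3)).reshape(400,640,3)
    m=(abs(Q[...,0]+105)<14)&(Q[...,1]>15)&(Q[...,1]<95)&(Q[...,2]>58)&(Q[...,2]<72)
    print(n,m.sum(),Q[m][:,1].min() if m.any() else 0,Q[m][:,1].max() if m.any() else 0)
    m=(Q[...,0]>-60)&(Q[...,0]<80)&(abs(Q[...,1])<110)&(Q[...,2]>60)&(Q[...,2]<100)
    print(m.sum(),np.polyfit(Q[m][:,0],Q[m][:,2],1))
    if n=='scene': cv2.imwrite('pics/c3.png',cv2.resize(d['color'][150:310,210:400,::-1],None,fx=3.6,fy=3.6,interpolation=cv2.INTER_CUBIC))
```

```text
8.825 S [-104.8  -55.7  106.3] toolx in S [-1.     0.001  0.   ] F [-0.5  0.   0.2] 0.003970660322962563
top 0 0 0
574 [-8.62729419e-03  7.71099184e+01]
scene 38 66.7 82.1
3491 [1.70489475e-03 7.48808374e+01]
```

View pics/c3.png

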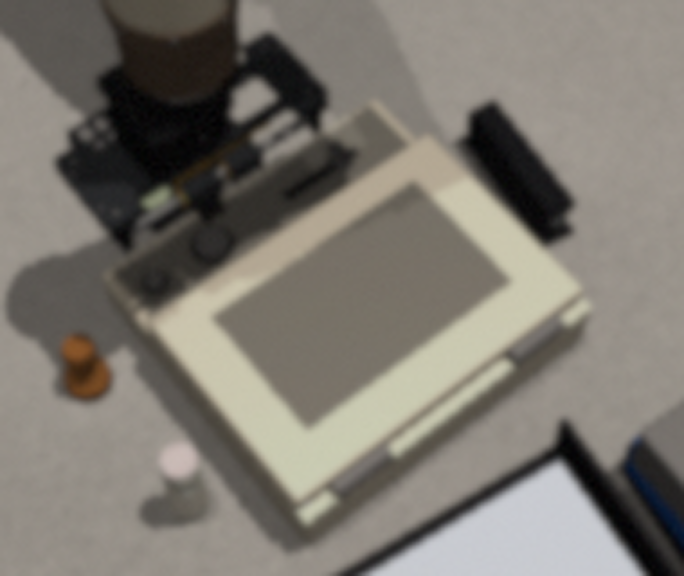

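The knob now spans y 67–82 mm, so its centre is at about 74.5 and it's at the unlocked end. In the crop it sits at the left end of its slot (340,155), and the lid is flat. Now I press start.

Call:
{"api": "drive_tool", "payload": {
  "moves": [
    {"delta_pos": [0,0,30],"turn": 0,"claw": 0},
    {"delta_pos": [0,0,12],"turn": 0,"claw": 0},
    {"delta_pos": [0,0,5],"turn": 0,"claw": 0},
    {"delta_pos": [0,0,3],"turn": 0,"claw": 0},
    {"delta_pos": [0,0,3],"turn": 0,"claw": 0},
    {"delta_pos": [0,0,2],"turn": 0,"claw": 0},
    {"delta_pos": [0,0,0],"turn": 0,"claw": 0}
  ]
}}

```text
time_s: 9.8
tcp_pos: [0.535, -0.1526, 0.0534]
ee_rot: [[-0.985, -0.172, 0.001], [-0.172, 0.985, -0.0], [-0.001, -0.0, -1.0]]
wrist_force: [-3.8, 3.6, 9.8]
gripper_width: 0.004
gripper_force: 5.0
```

Call:
{"api": "drive_tool", "payload": {
  "moves": [
    {"delta_pos": [0,0,2],"turn": 0,"claw": 0},
    {"delta_pos": [0,0,0],"turn": 0,"claw": 0}
  ]
}}

```text
time_s: 10.05
tcp_pos: [0.535, -0.1526, 0.0531]
ee_rot: [[-0.985, -0.172, 0.001], [-0.172, 0.985, -0.001], [-0.001, -0.001, -1.0]]
wrist_force: [-5.6, 5.5, 20.6]
gripper_width: 0.006
gripper_force: 10.1
```

Call:
{"api": "drive_tool", "payload": {
  "moves": [
    {"delta_pos": [0,0,-10],"turn": 0,"claw": 0},
    {"delta_pos": [0,0,-40],"turn": 0,"claw": 0},
    {"delta_pos": [0,0,-60],"turn": 0,"claw": 0},
    {"delta_pos": [0,0,-40],"turn": 0,"claw": 0},
    {"delta_pos": [0,0,0],"turn": 0,"claw": 0},
    {"delta_pos": [0,0,0],"turn": 0,"claw": 0}
  ]
}}

```text
time_s: 10.8
tcp_pos: [0.5341, -0.1528, 0.1988]
ee_rot: [[-0.985, -0.17, -0.001], [-0.17, 0.985, 0.001], [0.001, 0.001, -1.0]]
wrist_force: [-0.1, -0.8, -0.4]
gripper_width: 0.002
gripper_force: 0.0
```

Run:
```python
from h import *
st()
d=cap('scene'); Q=S(pts(d).reshape(-1,3)).reshape(400,640,3)
m=(abs(Q[...,0]+105)<14)&(Q[...,1]>15)&(Q[...,1]<95)&(Q[...,2]>58)&(Q[...,2]<72)
print('knob',Q[m][:,1].min(),Q[m][:,1].max())
m=(np.hypot(Q[...,0]+105,Q[...,1]+55)<9)&(Q[...,2]<75); print('start z',np.median(Q[m][:,2]))
m=(Q[...,0]>-60)&(Q[...,0]<80)&(abs(Q[...,1])<110)&(Q[...,2]>60)&(Q[...,2]<100)
print('lid',np.polyfit(Q[m][:,0],Q[m][:,2],1))
```

```text
10.8 S [-105.   -55.6  198.8] toolx in S [-1.     0.001  0.001] F [-0.2 -0.7 -0.4] 0.0016300152546400238
knob 67.3 82.7
start z 55.8
lid [1.60229828e-03 7.49500667e+01]
```

```bash
python3 -c "
from h import *
print(ticket.finish_job())"
```

```text
the job is handed in; nothing more can be done
None
```

I shut the lid gently, pushed the lock knob to its unlocked end, then pressed the start button to its stop and released it. The job is handed in at about 11 s, but no verdict came back, and I didn't re-measure the other objects after moving.

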